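# Slide a misplaced parts tray home and clip it down

## Task

The loaded blue parts tray was set down carelessly: its four corner pins stand on the deck of the grey tray below instead of in its sockets. Without lifting it and without ramming it, slide it up against the two grey fences until all the pins drop into the sockets, then press it down until both orange clips have snapped over its rim and it lies flat and fully home. Leave the mug, the tape and the red-capped bottle alone.

Things in the scene. Friction and masses are not known exactly. Their poses are not given: they have to be found in the camera images.
- dock: Aluminium base plate on the bench, 236 x 236 mm, 10 mm thick, fixed; origin on its underside (bench height), plate from -128 to +108 mm in its x and y. The grey lower tray is fixed on it with the same axes, but with its centre up to 6 mm off the dock's origin in x and in y. This offset is not given: find the fences by touch (or see them).
- deck_nominal (a point): Where the centre of the grey lower tray's flat deck would be without its offset of up to 6 mm in x and y; the height is exact, 44 mm above the bench. From its true centre the deck reaches from -103 to +83 mm in x and y; four round sockets, 11.5 mm diameter, 27 mm deep, chamfered mouths, at x = +-58, y = +-58 mm.
- fence_x_nominal (a point): Fence across the +x side of the lower tray: middle of its inner face, 70.8 mm from the tray's centre, where it would be without the offset. 8 mm thick, 120 mm long, top 35 mm above the deck. The blue tray's rim, pins standing on the deck, meets it squarely. Flush on both fences, the pins are over the sockets to within 0.8 mm (play 1.75 mm).
- fence_y_nominal (a point): The like fence across the +y side, likewise without the offset: inner face at y = +70.8 mm. The blue tray must be pushed in +x and +y of the dock to meet the fences. The -x and -y sides are open; their clips stand only 16.5 mm above the deck, so the blue tray on its pins (underside 18.5 mm above the deck) passes over them.
- tray: Loose blue parts tray, 0.25 to 0.45 kg, small parts fixed in it, steel pins below. Origin: centre of its underside, 62.5 mm above the bench at the start, standing on its pins 15 to 27 mm short of home in both dock -x and -y, yaw within 0.12 rad of the dock's. Rim 140 x 140 mm, 5 mm thick; wall outer faces 64 mm from the centre, wall tops 35 mm up. A few N slide it, with brief peaks up to 12 N.
- tray_pin (a point): Foot of the blue tray's pin at its -x -y corner. The four pins, 8 mm diameter with tapered feet, are at x = +-58, y = +-58 mm and reach 18.5 mm below the tray's origin. When all drop into the sockets the tray sinks by itself about 12 mm until the clip noses hold it up; fully home, its origin is 44 mm above the bench.
- tray_pad (a point): Centre of the top of the round yellow press pad in the middle of the blue tray, 40 mm diameter, 15 mm above the tray's origin. The small parts round it, 24 mm wide, stand with their centres 56 mm from the pad centre, up to 27 mm above the origin; low 17 mm high ribs lie 36 mm from the centre.
- clip_near (a joint): Sprung orange clip, 24 mm wide, at the middle of the lower tray's -x side: how far it is pushed outward in m, 0 to 0.008; 0 = sprung back (before the rim reaches it, and again once caught over the rim). The rim must push it out some 2 mm to pass. Both clips together need roughly 12 to 25 N on the pad.
- clip_side (a joint): The same clip at the middle of the lower tray's -y side, with the same meaning.
- mug: White dotted mug, 82 x 114 x 91 mm, bystander; origin at the centre of its underside.
- tape: Small roll of black tape, 62 mm across, 19 mm high, bystander; origin at the centre of its underside.
- red_bottle: Small clear bottle with red cap, 53 mm across, 172 mm high, bystander; origin at the centre of its underside.

How it is judged:
By the outcome, as a careful person would: the job done as asked, in the order asked, and still so for the second after the job is handed in, with the robot touching nothing.
It also fails if it takes over 51 s, if anything falls off the work surface, if the arm or the gripper's body presses on something with over 40 N, if the wrist force passes 120 N, or if a joint passes its speed limit or range.

## Robot

A 6-joint arm with a two-finger parallel gripper is mounted at the origin on a cart in front of the work surface, level with it; the furniture and walls round the work are solid. World frame = base frame: x ahead of the robot, y to its left, z up, the work surface at z = 0. Lengths are in m, angles in rad, forces in N, time in s.
With the tool pointing down it reaches from about 0.35 to 0.975 m from the base axis. Payload 4.9 kg.
Tool frame: the origin (TCP) lies at the very end of the fingers, on their centre line; the grasp point (between the pads) lies 19 mm behind it (ctrl.grip_point_offset is the distance from the TCP to the grasp point, in m); z points along the fingers, y is the line along which they close (so a half turn about z gives the same grasp; the last joint's range is limited). The gripper opens to 85 mm and grips with 20 to 120 N. Pads are 22 mm wide; open, the fingers measure 114 mm over their backs; the gripper's body (76 mm by 85 mm) begins 54 mm behind the grasp point. The pads swing forward as they close: fully open they stand 13 mm farther back than shut.
Start: joints at [-1.376, 0.053, 1.613, -0, 1.476, -0.119], TCP at [0.193, -0.594, 0.231] pointing down, gripper open.
Joint ranges: [-3.01, 3.01], [-1.01, 2.22], [0.06, 2.58], [-1.02, 4.17], [0.09, 2.62], [-3.14, 3.14]. Speed limits (rad/s): [2.57, 2.57, 3.14, 3.14, 3.14, 3.14].

## Interface

Orientations are given as a rotation vector (axis times angle).
In Python, from station import ctrl gives the robot as it stands.
- The arm moves only by the tool send_rows, never from a script. Its argument "rows" is a list of rows, each a list of 3 entries, a list of its own where there are three numbers: the finger opening in cm, from 0 to 8.54, then the shift along the tool's x, y, z in cm, then the turn about the tool's z in degrees. A call has 1 to 10 rows; each row shifts and turns the commanded pose from where the row before left it, along the tool's axes as they then stand; what a row does not reach is not made up. A row lasts 1/8 s, in which the tool goes at most 62.5 mm and 10.7 degrees, less where a joint would pass 70% of its speed; a pose out of reach is approached as far as the arm can. A call with a gripper value outside its range is refused whole. The fingers move at their own pace and stop on an object; "newtons" is the grip in N (left out, the last holds). Time passes only in rows, so rows that do not move let the fingers close. It gives the time, the measured TCP pose, the force, the opening and the grip force at its end, in the units of the state.
- ctrl.get_obs(): the state, without advancing time (a new reading comes with each control period).
- ctrl.get_image(name): name is "scene" or "top" or "wrist"; returns a dict with "frame" (400x640x3 uint8, red, green, blue), "range_z" (400x640 float32, m along the optical axis (not along the pixel's ray), 0 where there is no reading), "fx", "fy", "cx", "cy" (pixels), "cam_to_world" (4x4, takes a point from camera to world coordinates). Camera axes: x right, y down, z forward; pixel columns grow to the right and rows downward; lengths in m; the calibration is good to about 2 mm. The wrist camera is an equidistant fisheye: a pixel r from the principal point sees the ray r / f radians off the axis. A picture is of the moment at which its call begins.
- ctrl.finish_job(): hands the job in; it is judged then, once.
The state is a dict: "t": time; "q": joint angles; "dq": joint speeds; "effort": joint torques, N m; "tool_pos": TCP position; "tool_rot": TCP orientation; "contact_force": force on the tool from outside, world axes, zero at the start; "wrist_torque": the same for the moment, N m; "opening": finger opening in m; "grip_force": force on a finger pad.
Only numpy, scipy, OpenCV 4.12 (cv2) and the standard library are available. Lean on these libraries where they do the work, as an engineer would, in place of code of your own. Each camera call takes 0.05 s, during which the arm holds its last target. There are 200 camera calls.

## Working session

There is one attempt and no reset: what is moved stays moved. The work goes in short steps, Python scripts to look and compute and a tool call to move; the robot and the scene stay as the last step left them, time stands still between calls to the robot, and variables do not carry over. Pictures are saved under pics/ and viewed, at most 10 in all, crops included, and the job is handed in when it is done.

Besides the shell and the picture viewer there is one more tool, called after "Call:" by a JSON object that holds its "method" and its "body", one argument or row to a line. send_rows: Moves the arm, as the interface text tells. Its arguments: {"type":"object","properties":{"rows":{"type":"array","items":{"type":"array"}},"newtons":{"type":"number"}},"required":["rows"]}

```bash
mkdir -p pics; ls
cat > h.py <<'E'
import numpy as np, cv2
from station import ctrl
def shot(name,fn=None):
    im=ctrl.get_image(name)
    if fn: cv2.imwrite('pics/'+fn,im['frame'][:,:,::-1])
    return im
def cloud(im):
    z=im['range_z'];v,u=np.mgrid[:z.shape[0],:z.shape[1]]
    P=np.stack([(u-im['cx'])/im['fx']*z,(v-im['cy'])/im['fy']*z,z],-1)
    T=np.array(im['cam_to_world']);W=P@T[:3,:3].T+T[:3,3];W[z==0]=np.nan
    return W
E
python3 - <<'E'
from h import *
print(ctrl.get_obs())
for n in('scene','top'):
    im=shot(n,n+'1.png');np.savez(n+'1.npz',W=cloud(im),f=im['frame'])
    print(n,im['fx'],im['cam_to_world'])
E
```

```text
pics
{'t': 0.0, 'q': array([-1.37601242e+00,  5.33689943e-02,  1.61429884e+00,  8.37151339e-06,
        1.47600379e+00, -1.19016461e-01]), 'dq': array([-0.00015335, -0.00243162,  0.0010166 , -0.0002815 , -0.0020316 ,
       -0.00020648]), 'effort': array([-9.87126941e-05, -3.93672502e+01, -3.70179319e+01, -8.88870409e-05,
        7.08683452e-03,  1.17348478e-06]), 'tool_pos': array([ 0.19279309, -0.59386338,  0.23005261]), 'tool_rot': array([-3.10095049e+00, -4.90570636e-01,  1.10531823e-04]), 'contact_force': array([-0.20950868, -0.14490528,  0.55297967]), 'wrist_torque': array([-0.00504278, -0.03266647, -0.05395692]), 'grip_force': 0.0, 'opening': 0.08521469571475372}
scene 506.23930831621465 [[-0.58216759 -0.48137411  0.65525556 -0.23410738]
 [-0.81272803  0.36785621 -0.4518351   0.70878628]
 [-0.02353811 -0.79558832 -0.6053802   0.85946916]
 [ 0.          0.          0.          1.        ]]
top 381.49477627059855 [[ 0.01946573 -0.99272307  0.11883597  0.49484439]
 [-0.99947751 -0.01625384  0.02793763  0.13915239]
 [-0.02580279 -0.11931771 -0.99252078  0.94119864]
 [ 0.          0.          0.          1.        ]]
```

View pics/top1.png

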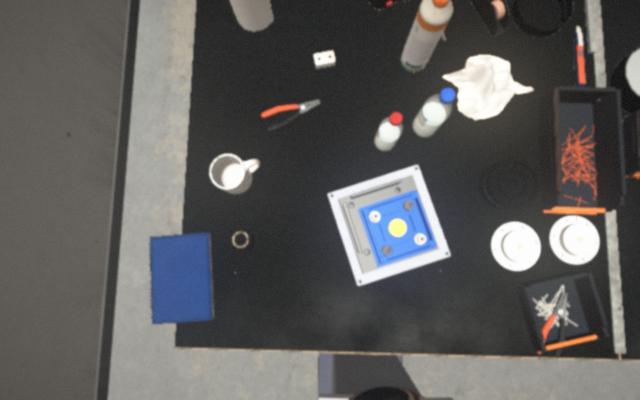

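View pics/scene1.png

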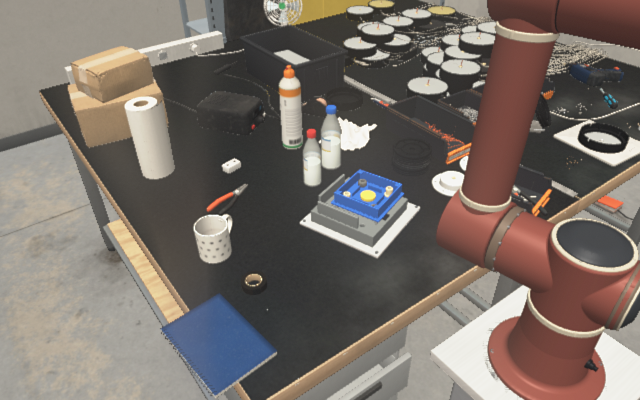

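The top view shows the plate corners at about (328,192), (418,166), (450,256) and (358,285). The fences are along the image top (row ~190) and left (col ~350). The yellow pad is at (398,228). The bottle is at (388,135), well clear, and the mug and tape are far to the left.

Run:
```python
from h import *
Ws=[];Fs=[]
for n in('top','scene'):
    d=np.load(n+'1.npz');W=d['W'];f=d['f'].astype(int)
    hsv=cv2.cvtColor(d['f'],cv2.COLOR_RGB2HSV)
    near=(abs(W[...,0]-.47)<.25)&(abs(W[...,1]+.06)<.25)
    if n=='top':
        c=W[228,398];print('pad px',c)
    near=np.hypot(W[...,0]-c[0],W[...,1]-c[1])<.19
    yel=near&(abs(hsv[...,0].astype(int)-27)<8)&(hsv[...,1]>120)&(hsv[...,2]>120)
    print(n,'pad',np.nanmedian(W[yel],0),yel.sum(), W[yel].min(0),W[yel].max(0))
    pl=near&(abs(W[...,2]-.010)<.005)&(f.min(-1)>120)
    r=cv2.minAreaRect(W[pl][:,:2].astype(np.float32)*1000);print('plate',r,pl.sum())
    bl=near&(abs(hsv[...,0].astype(int)-110)<12)&(hsv[...,1]>150)
    for lo,hi in((.09,.105),(.06,.072)):
        m=bl&(W[...,2]>lo)&(W[...,2]<hi);r=cv2.minAreaRect(W[m][:,:2].astype(np.float32)*1000);print('blue',lo,r,m.sum())
    g=near&(hsv[...,1]<60)
    print(np.histogram(W[g][:,2],bins=np.arange(-.005,.12,.005)))
    np.savez(n+'m.npz',W=W[near],hsv=hsv[near])
```

```text
pad px [ 0.54421077 -0.01461983  0.07817371]
  return np.nanmean(a, axis, out=out, keepdims=keepdims)
Traceback (most recent call last):
ValueError: zero-size array to reduction operation minimum which has no identity
```

Run:
```python
from h import *
c=np.array([.544,-.0146])
for n in('top','scene'):
    d=np.load(n+'1.npz');W=d['W'];f=d['f'].astype(int)
    hsv=cv2.cvtColor(d['f'],cv2.COLOR_RGB2HSV).astype(int)
    if n=='top': print(hsv[228,398])
    near=np.hypot(W[...,0]-c[0],W[...,1]-c[1])<.19
    yel=near&(f[...,0]-f[...,2]>60)&(f[...,1]-f[...,2]>50)
    if yel.any(): print(n,'pad',np.nanmedian(W[yel],0),yel.sum(), (W[yel].min(0)+W[yel].max(0))/2)
    pl=near&(abs(W[...,2]-.010)<.006)&(f.min(-1)>120)
    r=cv2.minAreaRect(W[pl][:,:2].astype(np.float32)*1000);print('plate',r,pl.sum())
    bl=near&(f[...,2]-f[...,0]>60)
    for lo,hi in((.09,.105),(.06,.072)):
        m=bl&(W[...,2]>lo)&(W[...,2]<hi)
        if m.sum()>4: r=cv2.minAreaRect(W[m][:,:2].astype(np.float32)*1000);print('blue',lo,r,m.sum())
    g=near&(hsv[...,1]<60)
    print(np.histogram(W[g][:,2],bins=np.arange(-.005,.12,.005)))
    g&=(W[...,2]>.072)&(W[...,2]<.088)
    np.savez(n+'m.npz',g=W[g],b=W[bl])
```

```text
[ 30  93 255]
top pad [ 0.54617058 -0.01254673  0.07793775] 211 [ 0.54538915 -0.01241719  0.0778266 ]
plate ((557.7076416015625, -2.4346160888671875), (238.09219360351562, 238.53329467773438), 18.900562286376953) 3005
blue 0.09 ((546.6689453125, -13.556777954101562), (127.42263793945312, 128.3297576904297), 19.490209579467773) 576
blue 0.06 ((546.623779296875, -13.231468200683594), (139.0466766357422, 139.2914581298828), 19.422718048095703) 2255
(array([3704, 5809, 1223, 1788,   49,   21,   12,   16,   19, 1145,  695,
         22,   18,   30,  105,   86,  324,  222,   52,   26,    1,    0,
          0,    0]), array([-0.005,  0.   ,  0.005,  0.01 ,  0.015,  0.02 ,  0.025,  0.03 ,
        0.035,  0.04 ,  0.045,  0.05 ,  0.055,  0.06 ,  0.065,  0.07 ,
        0.075,  0.08 ,  0.085,  0.09 ,  0.095,  0.1  ,  0.105,  0.11 ,
        0.115]))
scene pad [ 0.5411475  -0.01371643  0.07758511] 152 [ 0.54446465 -0.01560391  0.08000613]
plate ((555.6419067382812, -4.1896514892578125), (236.41221618652344, 238.41427612304688), 19.023916244506836) 1327
blue 0.09 ((543.90576171875, -15.193130493164062), (131.33424377441406, 134.8195037841797), 18.473682403564453) 502
blue 0.06 ((543.8576049804688, -13.840988159179688), (141.68283081054688, 140.87008666992188), 20.09466552734375) 710
(array([1744, 2545,  633,  720,  154,  139,  142,  142,  133,  589,  316,
        111,  101,  100,  120,  130,  214,   86,   27,    7,    2,    0,
          0,    0]), array([-0.005,  0.   ,  0.005,  0.01 ,  0.015,  0.02 ,  0.025,  0.03 ,
        0.035,  0.04 ,  0.045,  0.05 ,  0.055,  0.06 ,  0.065,  0.07 ,
        0.075,  0.08 ,  0.085,  0.09 ,  0.095,  0.1  ,  0.105,  0.11 ,
        0.115]))
```

```bash
cat >> h.py <<'E'
A=np.deg2rad(18.95);R=np.array([[np.cos(A),-np.sin(A)],[np.sin(A),np.cos(A)]]);O=np.array([.5639,.0103])
def todock(p): return (np.asarray(p)[...,:2]-O)@R
def tool(dx,dy,z,obs):
    "shift in cm along tool axes to reach dock point"
    from scipy.spatial.transform import Rotation as Ro
    w=np.r_[O+R@np.array([dx,dy]),z]
    T=Ro.from_rotvec(obs['tool_rot']).as_matrix()
    yaw=np.rad2deg(np.arctan2(T[1,0],T[0,0]))
    return (T.T@(w-obs['tool_pos'])*100).round(2),round(yaw,2),(todock(obs['tool_pos'])*1000).round(1)
E
python3 - <<'E'
from h import *
for n in('top','scene'):
    d=np.load(n+'m.npz');g=todock(d['g'])*1000
    for k in(0,1):
        m=(g[:,k]>50)&(abs(g[:,1-k])<55)
        print(n,'xy'[k],np.percentile(g[m,k],[2,10,50,90,98]).round(1),m.sum())
        m=(g[:,k]>50); print('  length',np.percentile(g[m,1-k],[2,50,98]).round(1))
o=ctrl.get_obs()
print(tool(-.135,-.017,.15,o))
E
```

```text
top x [72.8 73.1 76.4 79.7 80.6] 179
  length [-57.2   7.5  82.2]
top y [76.1 76.8 79.8 82.8 83.3] 169
  length [-49.8  12.5  78. ]
scene x [69.  70.  73.  76.8 79. ] 112
  length [-57.5  13.2  81.9]
scene y [73.2 76.1 80.6 83.  84.9] 165
  length [-53.7   5.8  75.3]
(array([ 40.48, -44.07,   8.11]), np.float64(17.98), array([-547.2, -451. ]))
```

Call:
{"method": "send_rows", "body": {
  "rows": [
    [8.54,[4,-4.4,0],-0.97],
    [8.54,[4,-4.4,0],0],
    [8.54,[4,-4.4,0],0],
    [8.54,[4,-4.4,0],0],
    [8.54,[4,-4.4,0],0],
    [8.54,[4,-4.4,0],0],
    [8.54,[4,-4.4,0],0],
    [8.54,[4,-4.4,0],0],
    [8.54,[4,-4.4,4],0],
    [8.54,[3.5,-4.4,4],0]
  ]
}}

```text
t: 1.35
tool_pos: [0.4205, -0.0607, 0.1599]
tool_rot: [3.098, 0.518, 0.003]
contact_force: [0.5, -0.8, 0.0]
opening: 0.0853
grip_force: 0.0
```

Run:
```python
from h import *
o=ctrl.get_obs();print(o['t'],o['contact_force'],o['tool_pos'],tool(-.128,-.017,.064,o))
im=shot('wrist','w1.png')
```

```text
1.35 [ 0.53278145 -0.80486389  0.03840107] [ 0.42051672 -0.06070801  0.15986419] (array([ 3.05, -0.37,  9.59]), np.float64(18.97), array([-158.7,  -20.6]))
```

View pics/w1.png

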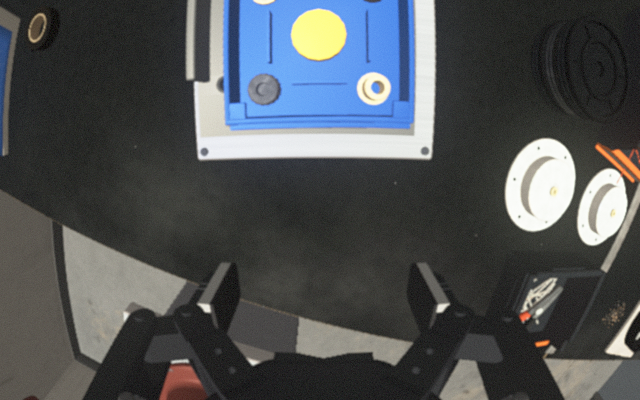

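The wrist view shows the fence on the left (x≈195) and the tray's near rim at row ~125. The open fingers span x≈225–425, matching the tray's width. I'm lowering them in front of the -x rim.

Call:
{"method": "send_rows", "body": {
  "rows": [
    [8.54,[1,-0.2,4],0],
    [8.54,[1,-0.1,4],0],
    [8.54,[0.7,0,2],0],
    [8.54,[0.3,0,1],0],
    [8.54,[0,0,0],0]
  ]
}}

```text
t: 2.02
tool_pos: [0.4468, -0.0498, 0.0498]
tool_rot: [-3.098, -0.517, 0.002]
contact_force: [-0.1, 0.3, -0.2]
opening: 0.0852
grip_force: 0.0
```

Run:
```python
from h import *
o=ctrl.get_obs();print(o['t'],o['contact_force'],o['tool_pos'],tool(-.094-.011,-.017,.05,o))
im=shot('scene');cv2.imwrite('pics/s2.png',cv2.resize(im['frame'][120:270,270:470,::-1],None,fx=4,fy=4,interpolation=2))
```

```text
2.025 [-0.06324011  0.28259533 -0.22596573] [ 0.44677613 -0.0497829   0.04976461] (array([ 2.53, -0.18, -0.03]), np.float64(18.95), array([-130.3,  -18.8]))
```

View pics/s2.png

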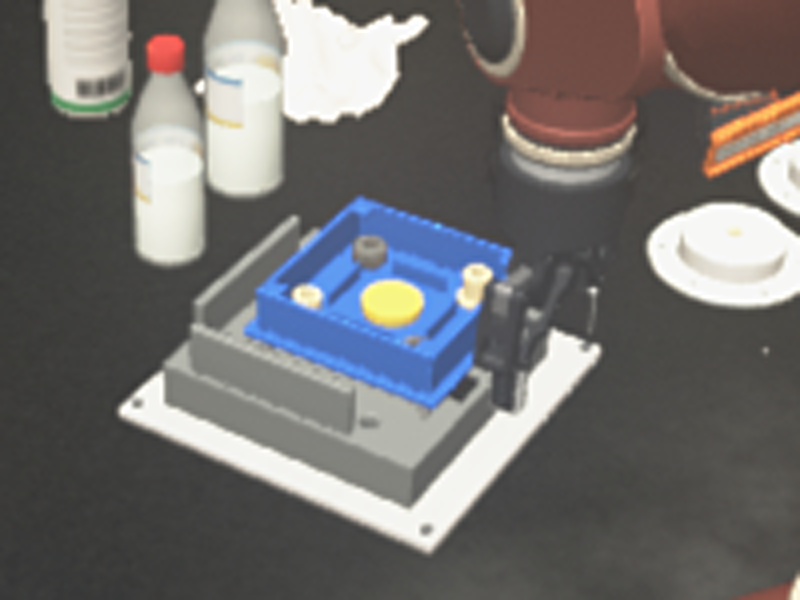

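The crop shows both fingers standing clear in front of the tray's -x side, with the tip at (510,405). I'll check the tip height by depth before advancing.

Run:
```python
from h import *
im=shot('scene');W=cloud(im);d=todock(W)*1000;f=im['frame']
v,u=120+405//4,270+510//4
for r in range(v-12,v+4): print(r,[(d[r,c].round(0).tolist(),round(float(W[r,c,2])*1000),int(f[r,c].max())) for c in(u-3,u,u+2)])
```

```text
209 [([-136.0, 53.0], 123, 108), ([-143.0, 52.0], 125, 78), ([-144.0, 42.0], 119, 79)]
210 [([-135.0, 51.0], 119, 101), ([-144.0, 53.0], 124, 77), ([-143.0, 39.0], 114, 78)]
211 [([-136.0, 51.0], 116, 91), ([-144.0, 53.0], 121, 78), ([-142.0, 36.0], 109, 79)]
212 [([-138.0, 55.0], 116, 79), ([-143.0, 50.0], 116, 75), ([-140.0, 31.0], 101, 118)]
213 [([-129.0, 36.0], 97, 74), ([-144.0, 52.0], 114, 72), ([-139.0, 29.0], 97, 134)]
214 [([-129.0, 35.0], 93, 80), ([-137.0, 34.0], 96, 75), ([-140.0, 30.0], 95, 152)]
215 [([-130.0, 36.0], 91, 80), ([-139.0, 39.0], 97, 77), ([-139.0, 27.0], 89, 153)]
216 [([-128.0, 31.0], 84, 79), ([-137.0, 34.0], 90, 76), ([-140.0, 30.0], 88, 156)]
217 [([-130.0, 35.0], 84, 78), ([-138.0, 35.0], 87, 76), ([-139.0, 27.0], 83, 174)]
218 [([-130.0, 35.0], 81, 75), ([-139.0, 37.0], 86, 76), ([-140.0, 27.0], 80, 179)]
219 [([-131.0, 36.0], 79, 81), ([-138.0, 35.0], 82, 78), ([-140.0, 27.0], 77, 177)]
220 [([-131.0, 36.0], 76, 79), ([-140.0, 38.0], 81, 75), ([-142.0, 30.0], 77, 176)]
221 [([-128.0, 28.0], 65, 113), ([-140.0, 36.0], 77, 86), ([-141.0, 28.0], 72, 177)]
222 [([-101.0, -33.0], 9, 175), ([-137.0, 30.0], 68, 139), ([-141.0, 27.0], 68, 189)]
223 [([-105.0, -25.0], 12, 244), ([-110.0, -33.0], 9, 230), ([-141.0, 27.0], 65, 227)]
224 [([-105.0, -24.0], 10, 247), ([-111.0, -30.0], 9, 244), ([-116.0, -32.0], 9, 243)]
```

Call:
{"method": "send_rows", "body": {
  "rows": [
    [8.54,[0.7,0,0.7],0],
    [8.54,[0.7,-0.1,0],0],
    [8.54,[0.3,0,0],0],
    [8.54,[0.2,0,0],0],
    [8.54,[0.2,0,0],0],
    [8.54,[0.2,0,0],0]
  ]
}}

```text
t: 2.88
tool_pos: [0.4687, -0.0414, 0.0432]
tool_rot: [3.099, 0.517, 0.0]
contact_force: [-0.8, 0.3, -0.2]
opening: 0.0858
grip_force: 0.0
```

Call:
{"method": "send_rows", "body": {
  "rows": [
    [8.54,[0.2,0,0],0],
    [8.54,[0.2,0,0],0],
    [8.54,[0.2,0,0],0]
  ]
}}

```text
t: 3.25
tool_pos: [0.4734, -0.0395, 0.0429]
tool_rot: [-3.098, -0.517, 0.004]
contact_force: [-4.5, -2.4, 3.1]
opening: 0.0857
grip_force: 2.4
```

Call:
{"method": "send_rows", "body": {
  "rows": [
    [8.54,[0.2,0,0],0],
    [8.54,[0.2,0,0],0],
    [8.54,[0.2,0,0],0]
  ]
}}

```text
t: 3.62
tool_pos: [0.48, -0.0375, 0.043]
tool_rot: [-3.099, -0.517, 0.0]
contact_force: [-3.8, -1.1, -0.5]
opening: 0.0855
grip_force: 1.6
```

```bash
cat > t.py <<'E'
from h import *
o=ctrl.get_obs();print(o['t'],o['contact_force'].round(1),(R.T@o['contact_force'][:2]).round(1),tool(0,0,.05,o)[1:])
im=shot('top');W=cloud(im);f=im['frame'].astype(int);d=todock(W)*1000
near=np.hypot(d[...,0],d[...,1])<120
bl=near&(f[...,2]-f[...,0]>60)
for lo,hi in((.075,.105),(.04,.072)):
    m=bl&(W[...,2]>lo)&(W[...,2]<hi);r=cv2.minAreaRect(d[m].astype(np.float32));print('blue',lo,r,m.sum(),np.median(W[m][:,2]))
yel=near&(f[...,0]-f[...,2]>60)&(f[...,1]-f[...,2]>50)
if yel.any(): print('pad',d[yel].mean(0),np.median(W[yel][:,2]))
E
python3 t.py
```

```text
3.625 [-3.8 -1.1 -0.5] [-3.9  0.2] (np.float64(18.94), array([-94.9, -17.9]))
blue 0.075 ((-16.233779907226562, -17.489913940429688), (132.43447875976562, 128.3137969970703), 0.13839906454086304) 713 0.09559114852676354
blue 0.04 ((-14.446640014648438, -17.239517211914062), (144.8494110107422, 139.25843811035156), 0.049149930477142334) 1906 0.067824118933073
pad [-14.66437232 -16.1786342 ] 0.07805380729177847
```

Call:
{"method": "send_rows", "body": {
  "rows": [
    [8.54,[0.2,0,0],0],
    [8.54,[0.2,0,0],0],
    [8.54,[0.2,0,0],0],
    [8.54,[0.2,0,0],0]
  ]
}}

```text
t: 4.18
tool_pos: [0.4876, -0.0348, 0.0431]
tool_rot: [-3.099, -0.517, -0.0]
contact_force: [-3.1, -0.5, -1.1]
opening: 0.0855
grip_force: 1.2
```

Call:
{"method": "send_rows", "body": {
  "rows": [
    [8.54,[0.1,0,0],0],
    [8.54,[0.1,0,0],0],
    [8.54,[0.1,0,0],0]
  ]
}}

```text
t: 4.55
tool_pos: [0.4904, -0.0339, 0.0431]
tool_rot: [-3.099, -0.517, -0.0]
contact_force: [-2.8, -0.5, -1.8]
opening: 0.0853
grip_force: 1.1
```

Call:
{"method": "send_rows", "body": {
  "rows": [
    [8.54,[0.1,0,0],0],
    [8.54,[0.1,0,0],0]
  ]
}}

```text
t: 4.8
tool_pos: [0.4923, -0.0333, 0.0431]
tool_rot: [-3.099, -0.517, -0.0]
contact_force: [-2.6, 0.4, -1.7]
opening: 0.0854
grip_force: 1.0
```

Call:
{"method": "send_rows", "body": {
  "rows": [
    [8.54,[0.1,0,0],0]
  ]
}}

```text
t: 4.92
tool_pos: [0.4932, -0.033, 0.0431]
tool_rot: [-3.099, -0.517, 0.0]
contact_force: [-1.4, -0.3, -1.7]
opening: 0.0856
grip_force: 0.9
```

Call:
{"method": "send_rows", "body": {
  "rows": [
    [8.54,[0.05,0,0],0],
    [8.54,[0.05,0,0],0]
  ]
}}

```text
t: 5.18
tool_pos: [0.4942, -0.0326, 0.0432]
tool_rot: [-3.099, -0.517, 0.0]
contact_force: [-0.6, -0.5, -1.7]
opening: 0.0855
grip_force: 1.0
```

Call:
{"method": "send_rows", "body": {
  "rows": [
    [8.54,[0.05,0,0],0],
    [8.54,[0.05,0,0],0]
  ]
}}

```text
t: 5.42
tool_pos: [0.4951, -0.0323, 0.0432]
tool_rot: [-3.099, -0.517, 0.0]
contact_force: [-1.4, -0.6, -1.8]
opening: 0.0855
grip_force: 1.0
```

Call:
{"method": "send_rows", "body": {
  "rows": [
    [8.54,[0.05,0,0],0],
    [8.54,[0.05,0,0],0]
  ]
}}

```text
t: 5.68
tool_pos: [0.496, -0.032, 0.0432]
tool_rot: [3.099, 0.517, -0.0]
contact_force: [-2.6, -1.0, -0.5]
opening: 0.0854
grip_force: 1.5
```

```bash
python3 t.py
python3 - <<'E'
from h import *
im=shot('top');cv2.imwrite('pics/t2.png',cv2.resize(im['frame'][145:305,310:470,::-1],None,fx=3.7,fy=3.7,interpolation=2))
E
```

```text
5.675 [-2.6 -1.  -0.5] [-2.8 -0.1] (np.float64(18.95), array([-77.9, -18. ]))
blue 0.075 ((0.16390228271484375, -17.173866271972656), (134.2789764404297, 128.29994201660156), 0.2144130915403366) 688 0.0959581086786696
blue 0.04 ((1.7930145263671875, -17.390090942382812), (139.4850311279297, 143.0754852294922), 89.79663848876953) 1813 0.06786429301849817
pad [  2.06266756 -16.34010173] 0.0780679676522078
```

View pics/t2.png

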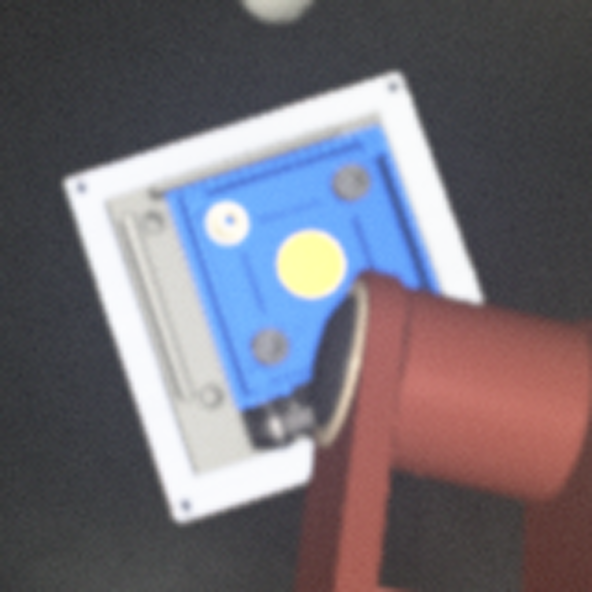

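The crop shows the tray close to the +x fence (row ~150), with about 20 mm still open to the +y fence at col ~150. I'll keep creeping until the force rises.

Call:
{"method": "send_rows", "body": {
  "rows": [
    [8.54,[0.05,0,0],0],
    [8.54,[0.05,0,0],0]
  ]
}}

```text
t: 6.02
tool_pos: [0.496, -0.032, 0.043]
tool_rot: [3.098, 0.517, -0.004]
contact_force: [-6.9, -2.4, 2.2]
opening: 0.0854
grip_force: 3.8
```

Call:
{"method": "send_rows", "body": {
  "rows": [
    [8.54,[0.05,0,0],0],
    [8.54,[0.05,0,0],0]
  ]
}}

```text
t: 6.28
tool_pos: [0.4961, -0.032, 0.043]
tool_rot: [3.098, 0.518, -0.009]
contact_force: [-11.0, -4.9, 5.7]
opening: 0.0851
grip_force: 5.8
```

Call:
{"method": "send_rows", "body": {
  "rows": [
    [8.54,[0.05,0,0],0],
    [8.54,[0.05,0,0],0]
  ]
}}

```text
t: 6.52
tool_pos: [0.4961, -0.032, 0.0429]
tool_rot: [3.098, 0.518, -0.013]
contact_force: [-14.5, -4.8, 7.0]
opening: 0.0857
grip_force: 7.9
```

Call:
{"method": "send_rows", "body": {
  "rows": [
    [8.54,[-0.3,0,0],0],
    [8.54,[-1.2,0,0],0],
    [8.54,[-2,0,-2],0],
    [8.54,[0,0,-5],0]
  ]
}}

```text
t: 7.02
tool_pos: [0.4627, -0.042, 0.1111]
tool_rot: [-3.096, -0.516, 0.008]
contact_force: [1.4, 1.2, 0.2]
opening: 0.0853
grip_force: 0.0
```

```bash
sed -i 's/^o=ctrl.*/&;print(o["q"].round(2),tool(.0015,-.120,.043,o))/' t.py; python3 t.py
```

```text
7.025 [1.4 1.2 0.2] [1.7 0.6] (np.float64(18.91), array([-112.7,  -16.6]))
[-0.25 -0.23  2.09  0.    1.29  0.99] (array([11.46, 10.35,  6.73]), np.float64(18.91), array([-112.7,  -16.6]))
blue 0.075 ((2.8426895141601562, -17.347930908203125), (127.98915100097656, 128.10226440429688), 89.98108673095703) 827 0.09621419763591466
blue 0.04 ((1.84893798828125, -19.35089874267578), (144.73614501953125, 146.39463806152344), 1.612094521522522) 2275 0.06778414770119601
pad [-11.15228125 -12.91082446] 0.07759012772506602
```

Call:
{"method": "send_rows", "body": {
  "rows": [
    [8.54,[2.85,2.6,0],0],
    [8.54,[2.85,2.6,0],0],
    [8.54,[2.85,2.6,0],0],
    [8.54,[2.85,2.6,0],0],
    [8.54,[0,0,0],-10],
    [8.54,[0,0,0],-10],
    [8.54,[0,0,0],-10],
    [8.54,[0,0,0],-10],
    [8.54,[0,0,0],-10],
    [8.54,[0,0,0],-10]
  ]
}}

```text
t: 8.32
tool_pos: [0.6079, -0.1039, 0.1138]
tool_rot: [2.418, 2.003, 0.003]
contact_force: [-1.0, 0.4, 0.9]
opening: 0.0857
grip_force: 0.0
```

Call:
{"method": "send_rows", "body": {
  "rows": [
    [8.54,[0,0,0],-10],
    [8.54,[0,0,0],-10],
    [8.54,[0,0,0],-10],
    [8.54,[0,0,0],0]
  ]
}}

```text
t: 8.82
tool_pos: [0.6078, -0.1039, 0.1137]
tool_rot: [1.827, 2.554, 0.001]
contact_force: [-0.3, 0.4, -0.8]
opening: 0.0853
grip_force: 0.0
```

```bash
python3 t.py
```

```text
8.825 [-0.3  0.4 -0.8] [-0.1  0.5] (np.float64(108.83), array([   4.4, -122.2]))
[-0.29  0.13  1.73  0.    1.28 -0.62] (array([ 0.23, -0.3 ,  7.07]), np.float64(108.83), array([   4.4, -122.2]))
blue 0.075 ((2.962207794189453, -17.391090393066406), (128.21746826171875, 127.87792205810547), 0.014433404430747032) 840 0.09626259139502258
blue 0.04 ((1.8731613159179688, -20.815704345703125), (146.2997589111328, 142.84632873535156), 89.80747985839844) 2269 0.06788224789847497
pad [-11.96339234 -12.20590923] 0.07767279587471432
```

Call:
{"method": "send_rows", "body": {
  "rows": [
    [8.54,[0,-0.1,3.5],-0.1],
    [8.54,[0,-0.1,2.5],0],
    [8.54,[0.5,0,1.1],0],
    [8.54,[0.7,0,0],0],
    [8.54,[0.5,0,0],0],
    [8.54,[0.2,0,0],0],
    [8.54,[0.2,0,0],0]
  ]
}}

```text
t: 9.75
tool_pos: [0.5992, -0.0845, 0.0431]
tool_rot: [1.822, 2.557, 0.001]
contact_force: [0.4, 0.2, -0.2]
opening: 0.0857
grip_force: 0.0
```

Call:
{"method": "send_rows", "body": {
  "rows": [
    [8.54,[0.2,0,0],0],
    [8.54,[0.2,0,0],0],
    [8.54,[0.2,0,0],0]
  ]
}}

```text
t: 10.12
tool_pos: [0.5971, -0.0795, 0.0426]
tool_rot: [1.822, 2.557, -0.0]
contact_force: [1.7, -2.8, 0.2]
opening: 0.0854
grip_force: 1.6
```

Call:
{"method": "send_rows", "body": {
  "rows": [
    [8.54,[0.2,0,0],0],
    [8.54,[0.2,0,0],0],
    [8.54,[0.2,0,0],0]
  ]
}}

```text
t: 10.5
tool_pos: [0.595, -0.0733, 0.0425]
tool_rot: [1.823, 2.558, 0.0]
contact_force: [0.8, -3.5, 1.3]
opening: 0.0854
grip_force: 2.0
```

```bash
python3 t.py
```

```text
10.5 [ 0.8 -3.5  1.3] [-0.4 -3.6] (np.float64(109.05), array([  2.2, -89.2]))
[-0.25  0.18  1.81 -0.    1.15 -0.58] (array([-3.08, -0.08, -0.05]), np.float64(109.05), array([  2.2, -89.2]))
blue 0.075 ((2.8988037109375, -11.308052062988281), (128.03890991210938, 134.82675170898438), 0.004132718313485384) 690 0.096371988508067
blue 0.04 ((1.7908859252929688, -12.4776611328125), (149.05479431152344, 142.97122192382812), 89.94779205322266) 2177 0.06783933345398996
pad [-11.75813186  -4.73196234] 0.07752160576039946
```

Call:
{"method": "send_rows", "body": {
  "rows": [
    [8.54,[0.2,0,0],0],
    [8.54,[0.2,0,0],0],
    [8.54,[0.2,0,0],0],
    [8.54,[0.2,0,0],0]
  ]
}}

```text
t: 11.05
tool_pos: [0.5921, -0.0655, 0.0423]
tool_rot: [1.823, 2.558, 0.0]
contact_force: [2.5, -3.7, 1.1]
opening: 0.0849
grip_force: 1.9
```

Call:
{"method": "send_rows", "body": {
  "rows": [
    [8.54,[0.1,0,0],0],
    [8.54,[0.1,0,0],0]
  ]
}}

```text
t: 11.3
tool_pos: [0.5902, -0.0627, 0.0411]
tool_rot: [-1.821, -2.556, 0.0]
contact_force: [0.1, 0.3, -0.3]
opening: 0.0853
grip_force: 0.0
```

Call:
{"method": "send_rows", "body": {
  "rows": [
    [8.54,[0.05,0,0],0],
    [8.54,[0.05,0,0],0]
  ]
}}

```text
t: 11.55
tool_pos: [0.5907, -0.0625, 0.0418]
tool_rot: [-1.823, -2.558, 0.0]
contact_force: [0.4, 0.5, -0.5]
opening: 0.0855
grip_force: 0.0
```

Call:
{"method": "send_rows", "body": {
  "rows": [
    [8.54,[0.05,0,0],0],
    [8.54,[0.05,0,0],0]
  ]
}}

```text
t: 11.8
tool_pos: [0.5908, -0.0619, 0.0422]
tool_rot: [-1.823, -2.558, -0.0]
contact_force: [1.0, -0.0, -0.3]
opening: 0.0854
grip_force: 0.0
```

```bash
python3 t.py
```

```text
11.8 [ 1.  -0.  -0.3] [ 1.  -0.4] (np.float64(109.04), array([  2., -77.]))
[-0.23  0.17  1.82  0.    1.15 -0.56] (array([-4.3 , -0.06, -0.08]), np.float64(109.04), array([  2., -77.]))
blue 0.075 ((4.017845153808594, 9.974395751953125), (127.96385192871094, 134.42477416992188), 0.10777819156646729) 472 0.08315282658692813
blue 0.04 ((2.1824264526367188, 3.805633544921875), (141.25250244140625, 142.64813232421875), 89.43099212646484) 2318 0.05544583090313843
pad [-13.09324896   6.40453089] 0.06488974795013647
```

The tray has dropped about 12.5 mm and sits level. Next I back off, raise, and close the fingers for pressing.

Call:
{"method": "send_rows", "body": {
  "rows": [
    [8.54,[-0.5,0,0],0],
    [8.54,[-1.5,0,0],0],
    [8.54,[-1,0,-3],0],
    [8.54,[0,0,-5],0],
    [0,[0,0,-1],0],
    [0,[0,0,0],0],
    [0,[0,0,0],0]
  ]
}}

```text
t: 12.72
tool_pos: [0.5995, -0.0902, 0.1302]
tool_rot: [-1.822, -2.556, 0.002]
contact_force: [-0.2, 0.1, -0.1]
opening: 0.0324
grip_force: 0.0
```

```bash
python3 t.py
python3 - <<'E'
from h import *
im=shot('scene');W=cloud(im);f=im['frame'].astype(int);d=todock(W)*1000
yel=(np.hypot(d[...,0],d[...,1])<60)&(f[...,0]-f[...,2]>60)&(f[...,1]-f[...,2]>50)
print(d[yel].mean(0),np.median(W[yel][:,2]),yel.sum())
cv2.imwrite('pics/s3.png',cv2.resize(im['frame'][140:260,280:440,::-1],None,fx=5,fy=5,interpolation=2))
print(tool(.002,.005,.07,ctrl.get_obs()))
E
```

```text
12.725 [-0.2  0.1 -0.1] [-0.1  0.2] (np.float64(109.04), array([   1. , -106.6]))
[-0.27  0.09  1.74 -0.    1.31 -0.6 ] (array([-1.36,  0.07,  8.71]), np.float64(109.04), array([   1. , -106.6]))
blue 0.075 ((4.05596923828125, 9.911060333251953), (128.17898559570312, 134.22381591796875), 0.11177199333906174) 580 0.0842619152436428
blue 0.04 ((2.4953231811523438, 4.847686767578125), (139.26588439941406, 142.40426635742188), 89.49007415771484) 2428 0.0555751743003694
pad [-15.21721519 -11.29847887] 0.06322491443725242
[-4.52447463  4.4559781 ] 0.06465829514586707 150
(array([11.12,  0.14,  6.02]), np.float64(109.05), array([   1. , -106.3]))
```

View pics/s3.png

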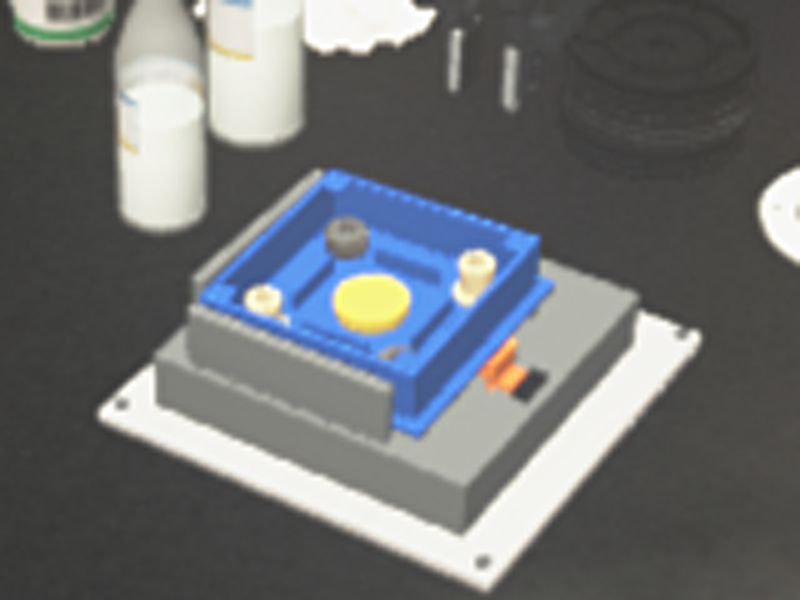

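The tray sits between the fences with its rim resting on the orange clip at about (510,365), and the pad is at (372,300). I'm moving over the pad.

Call:
{"method": "send_rows", "body": {
  "rows": [
    [0,[3.5,0.1,0],0],
    [0,[3.5,0,0],0],
    [0,[3,0,0],0],
    [0,[1.1,0,1],0],
    [0,[0,0,2],0],
    [0,[0,0,1],0],
    [0,[0,0,0],0]
  ]
}}

```text
t: 13.7
tool_pos: [0.5643, 0.0143, 0.09]
tool_rot: [-1.823, -2.555, 0.003]
contact_force: [0.7, -0.2, 0.1]
opening: -0.0001
grip_force: 0.0
```

Run:
```python
from h import *
o=ctrl.get_obs();print(o['contact_force'],o['opening'],tool(.002,.005,.067,o))
shot('wrist','w2.png')
```

```text
[ 0.7488259  -0.19235179  0.07149685] -0.0001452987255759992 (array([0.13, 0.04, 2.3 ]), np.float64(108.99), array([1.6, 3.7]))
```

View pics/w2.png

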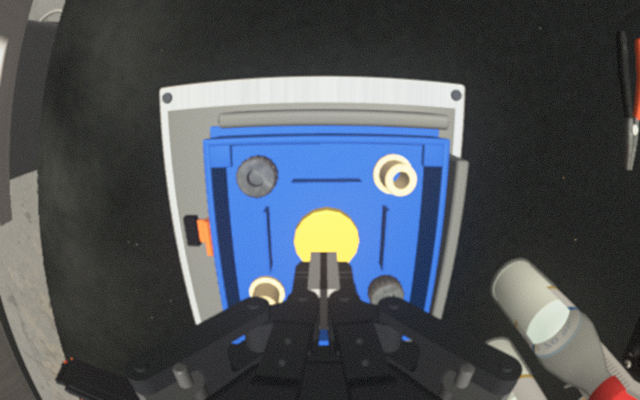

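The fingers (col ~323) line up with the pad centre (col 326). Descending and pressing gently.

Call:
{"method": "send_rows", "body": {
  "rows": [
    [0,[0.1,0,1],0],
    [0,[0,0,0.8],0],
    [0,[0,0,0.3],0],
    [0,[0,0,0.2],0],
    [0,[0,0,0.1],0],
    [0,[0,0,0.1],0]
  ]
}}

```text
t: 14.5
tool_pos: [0.5652, 0.016, 0.0674]
tool_rot: [1.823, 2.558, 0.0]
contact_force: [-0.1, 0.8, 0.4]
opening: 0.0001
grip_force: 0.0
```

Call:
{"method": "send_rows", "body": {
  "rows": [
    [0,[0,0,0.1],0],
    [0,[0,0,0.1],0]
  ]
}}

```text
t: 14.75
tool_pos: [0.5651, 0.016, 0.0653]
tool_rot: [1.823, 2.558, 0.0]
contact_force: [-0.4, 1.1, 1.3]
opening: -0.0
grip_force: 0.7
```

Call:
{"method": "send_rows", "body": {
  "rows": [
    [0,[0,0,0.1],0],
    [0,[0,0,0.1],0]
  ]
}}

```text
t: 15.0
tool_pos: [0.5652, 0.0159, 0.064]
tool_rot: [1.823, 2.558, -0.0]
contact_force: [-2.3, 0.2, 6.0]
opening: -0.0002
grip_force: 3.5
```

Call:
{"method": "send_rows", "body": {
  "rows": [
    [0,[0,0,0.1],0],
    [0,[0,0,0.1],0]
  ]
}}

```text
t: 15.25
tool_pos: [0.5653, 0.0158, 0.0616]
tool_rot: [1.823, 2.558, 0.001]
contact_force: [-1.2, -0.3, 4.6]
opening: -0.0002
grip_force: 2.0
```

Call:
{"method": "send_rows", "body": {
  "rows": [
    [0,[0,0,0.1],0],
    [0,[0,0,0.1],0]
  ]
}}

```text
t: 15.5
tool_pos: [0.565, 0.016, 0.0591]
tool_rot: [1.823, 2.558, 0.0]
contact_force: [-2.2, -0.3, 5.9]
opening: 0.0002
grip_force: 2.4
```

Call:
{"method": "send_rows", "body": {
  "rows": [
    [0,[0,0,0.1],0],
    [0,[0,0,0.1],0]
  ]
}}

```text
t: 15.75
tool_pos: [0.5651, 0.016, 0.059]
tool_rot: [-1.823, -2.558, 0.001]
contact_force: [-8.0, -0.1, 16.7]
opening: -0.0001
grip_force: 8.6
```

Call:
{"method": "send_rows", "body": {
  "rows": [
    [0,[0,0,0.1],0],
    [0,[0,0,0.1],0]
  ]
}}

```text
t: 16.0
tool_pos: [0.5651, 0.016, 0.0589]
tool_rot: [-1.822, -2.557, 0.002]
contact_force: [-14.0, 0.6, 29.1]
opening: 0.0003
grip_force: 13.9
```

Call:
{"method": "send_rows", "body": {
  "rows": [
    [0,[0,0,-0.3],0],
    [0,[0,0,-0.4],0],
    [0,[0,0,-2],0],
    [0,[0,0,-4],0],
    [0,[-2,0,-4],0],
    [0,[-5,0,-2],0],
    [0,[-5,0,0],0],
    [0,[-5,0,0],0],
    [0,[-3,0,0],0],
    [0,[0,0,0],0]
  ]
}}

```text
t: 17.25
tool_pos: [0.6306, -0.1751, 0.1829]
tool_rot: [1.826, 2.555, 0.0]
contact_force: [0.2, 1.3, 0.4]
opening: -0.0004
grip_force: 0.0
```

```bash
python3 t.py
python3 - <<'E'
from h import *
im=shot('scene');a=im['frame'][140:260,280:440,::-1]
b=shot('top')['frame'][155:295,320:460,::-1]
cv2.imwrite('pics/s4.png',np.hstack([cv2.resize(a,(440,330),interpolation=2),cv2.resize(b,(330,330),interpolation=2)]))
for n in('top',):
    W=cloud(shot(n));
im=shot('top');W=cloud(im);d=todock(W)*1000;f=im['frame'].astype(int)
m=(f[...,2]-f[...,0]>60)&(np.hypot(d[...,0],d[...,1])<120)&(W[...,2]>.07)
A_=np.c_[d[m],np.ones(m.sum())];print('wall-top plane',np.linalg.lstsq(A_,W[m][:,2]*1000,rcond=None)[0].round(4))
E
```

```text
17.25 [0.2 1.3 0.4] [0.6 1.2] (np.float64(108.89), array([   2.9, -197. ]))
[-0.38  0.15  1.59  0.    1.4  -0.71] (array([ 7.71, -0.16, 13.99]), np.float64(108.89), array([   2.9, -197. ]))
blue 0.075 ((3.060413360595703, 9.232955932617188), (128.2648162841797, 134.18508911132812), 0.05888119339942932) 508 0.07927513989304608
blue 0.04 ((2.8502120971679688, 6.225666046142578), (138.57923889160156, 141.09982299804688), 89.9159927368164) 2384 0.049827509885897125
pad [-41.20874184 -30.47211046] 0.04924980484427943
wall-top plane [-1.10000e-03  4.60000e-03  7.85929e+01]
```

View pics/s4.png

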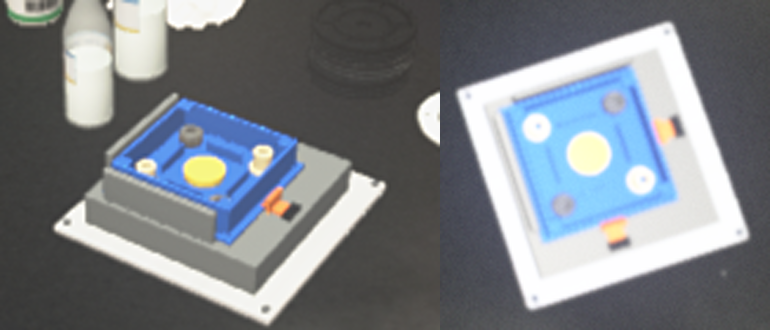

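The press bottomed out at TCP z = 0.059, the home height, with 29 N. The picture shows both orange clips at the rim. I'll take one close look from the wrist camera at the clips before handing in.

Run:
```python
from h import *
im=shot('wrist');f=im['frame'].astype(int)
o=(f[...,0]-f[...,2]>100)&(f[...,0]-f[...,1]>60)
n,l,s,c=cv2.connectedComponentsWithStats(o.astype(np.uint8));print(s[1:][s[1:,4]>15])
cv2.imwrite('pics/w3.png',cv2.resize(im['frame'][0:250,120:520,::-1],None,fx=2,fy=2,interpolation=2))
im=shot('top');W=cloud(im);d=todock(W)*1000;f=im['frame'].astype(int)
near=np.hypot(d[...,0],d[...,1])<130
o=near&(f[...,0]-f[...,2]>70)&(f[...,0]-f[...,1]>40)
for k in(0,1):
    m=o&(d[...,k]<-40);print('clip','xy'[k],d[m].min(0).round(1),d[m].max(0).round(1),(np.percentile(W[m][:,2],[5,50,95])*1000).round(1))
    b=(f[...,2]-f[...,0]>60)&(W[...,2]<.06)&(abs(d[...,k]+64)<5)&(abs(d[...,1-k])<60);print(' rim',np.median(W[b][:,2]),b.sum())
```

```text
[[308  50  29  11 252]
 [587  58  29  36 648]
 [314  71  18   1  18]
 [ 54 238  21  63 267]
 [ 68 241  22  25 190]
 [604 300  13  17  93]
 [241 335   5   6  21]]
clip x [-127.8 -114.5] [-40.  16.] [508.9 522.4 542.3]
 rim 0.049632582629669186 98
clip y [-123.1 -130. ] [ 14.4 -40. ] [509.8 520.  541.1]
 rim nan 0
  return _methods._mean(a, axis=axis, dtype=dtype,
  ret = ret.dtype.type(ret / rcount)
```

View pics/w3.png

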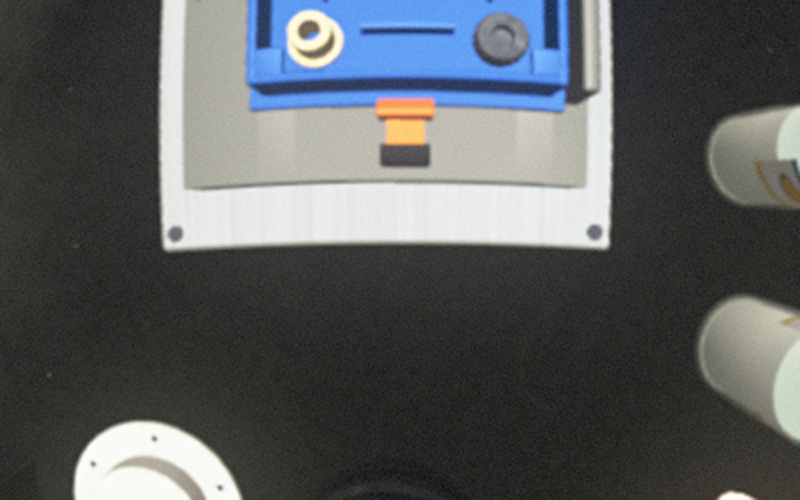

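The side clip at (405,105) overlaps the rim. The rim on the -x side is at 49.6 mm, close to the home height of 49 mm, and level. Handing in.

```bash
python3 -c "
from station import ctrl
print(ctrl.finish_job())"
```

```text
the job is handed in; nothing more can be done
None
```

I slid the blue tray onto both fences until its pins dropped in, then pressed it down to home height. It lies flat, and the pictures show the side clip hooked over the rim and the near clip at it, though I took no close-up of the near one. The job is handed in at about 17.5 s, and the mug, tape and bottle were not touched.

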